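# Pulse the cordless spice grinder by its bayonet lid

### The arm

A 6-joint arm with a two-finger parallel gripper is mounted at the origin on a cart in front of the work surface, level with it; the furniture and walls round the work are solid. World frame = base frame: x ahead of the robot, y to its left, z up, the work surface at z = 0. Lengths are in m, angles in rad, forces in N, time in s.
With the tool pointing down it reaches from about 0.3 to 1 m from the base axis. Payload 5.1 kg.
Tool frame: the origin (TCP) lies at the centre of the arm's flange, where the gripper is bolted on; the fingertips stand 190 mm ahead of it and the grasp point (between the pads) lies 171 mm ahead of it; z points along the fingers, y is the line along which they close (so a half turn about z gives the same grasp; the last joint's range is limited). The gripper opens to 95 mm and grips with 3 to 60 N. Pads are 20 mm wide; open, the fingers measure 119 mm over their backs; the gripper's body (75 mm by 180 mm) begins 59 mm behind the grasp point.
Start: joints at [-1.183, 0.124, 1.65, -0, 1.367, -0.083], TCP at [0.295, -0.579, 0.405] pointing down, gripper open.
Joint ranges: [-2.61, 2.61], [-1.02, 2.33], [0.03, 2.71], [-1.35, 4.49], [0.32, 2.68], [-2.91, 2.91]. Speed limits (rad/s): [2.57, 2.57, 3.14, 3.14, 3.14, 3.14].

### API

Orientations are given as a unit quaternion [w, x, y, z].
In Python, from cell import bot gives the robot as it stands. The module is installed in compiled form; this text tells all that it offers.
- The arm moves only by the tool servo_tool, never from a script. Its argument "commands" is a list of rows, each a list of 2 entries, a list of its own where there are three numbers: the shift along the world's x, y, z in units of 25 mm (1.0 is 25 mm), then the turn about the world's z in units of 6 degrees (1.0 is 6 degrees). A call has exactly 5 rows; each row shifts and turns the commanded pose from where the row before left it; what a row does not reach is not made up. A row lasts 1/12 s, in which the tool goes at most 41.7 mm and 7.16 degrees, less where a joint would pass 70% of its speed; a pose out of reach is approached as far as the arm can. A call is refused whole if a number of a shift passes 1 or a number of a turn 1, either way. A call with a gripper value outside its range is refused whole. "gripper" is the opening, from 0 (shut) to 1 (fully open), set as the call begins (left out, the last holds). The fingers move at their own pace and stop on an object; "grip_force" is the grip in N (left out, the last holds). Time passes only in rows, so rows that do not move let the fingers close, or fill a call up. It gives the time, the measured TCP pose, the force, the opening and the grip force at its end, in the units of the state.
- bot.observe(): the state, without advancing time (a new reading comes with each control period).
- bot.camera(name): name is "scene" or "side" or "wrist"; returns a dict with "image" (480x640x3 uint8, red, green, blue), "K" (3x3 intrinsics, pixels), "R" (3x3) and "t" (3): a world point X has camera coordinates R X + t. Camera axes: x right, y down, z forward; pixel columns grow to the right and rows downward; lengths in m; the calibration is good to about 2 mm. A picture is of the moment at which its call begins. There is no depth.
- bot.sign_off(): hands the job in; it is judged then, once.
The state is a dict: "clock": time; "joint_pos": joint angles; "dq": joint speeds; "tau": joint torques, N m; "position": TCP position; "eef_rot": TCP orientation; "contact_force": force on the tool from outside, world axes, zero at the start; "wrist_torque": the same for the moment, N m; "gripper_width": finger opening in m; "finger_force": force on a finger pad.
Only numpy, scipy, OpenCV 4.12 (cv2) and the standard library are available. Lean on these libraries where they do the work, as an engineer would, in place of code of your own. Each camera call takes 0.05 s, during which the arm holds its last target. There are 200 camera calls.

### The job

Fit the lid on the spice grinder: lower it so that its three lugs drop through the three slots of the collar and its flange sits flat on the collar, then twist it clockwise (seen from above) against the spring, halfway to the lock, so that its ridges stand at the dots and the grinder pulses. The spring would turn it back and the lock would keep it running, so do not let it click into the lock; finish while still holding the lid there, and leave the other things on the worktop where they are.

Things in the scene. Friction and masses are not known exactly. Their poses are not given: they have to be found in the camera images.
- grinder: Cordless spice grinder, fixed to the worktop by suction feet: brushed-steel motor body with a black collar, 104 mm across, 92 mm high, open on top onto a steel bowl with a blade. Origin at the centre of its underside, z up. The collar is a bayonet socket for the lid, with three equal slots at 0 (its x axis), 120 and 240 degrees about z.
- socket (a point): Centre of the collar's top face, on the grinder's axis, 92 mm above its underside; same axes as the grinder. A lip 4 mm thick narrows the mouth to 71 mm across; below the lip the bore is 84 mm across, so lugs that are through the slots can turn under it.
- slot (a point): Middle of one of the three equal slots in the lip (the one on the grinder's x axis), at the collar's top face, 38 mm from the axis. Each slot is 20 degrees (13 mm) wide and reaches out to 84 mm across. A white triangle on the rim marks each slot (open).
- pulse_dot (a point): White dot on the collar's rim, 48 mm from the axis, 30 degrees clockwise (seen from above) of that slot: halfway, pulse. A double bar another 30 degrees on marks the lock. Each of the three slots has the same triangle, dot and double bar.
- lid: Grey plastic grinder lid, about 0.15 kg, 68 mm high, standing right way up on the worktop. Origin at the centre of its underside, z up. Below, a pilot 66 mm across (57 mm at its foot), z = 0 to 20 mm, with three lugs; then a flange 88 mm across, z = 20 to 26 mm, then the crown. Fully down, the flange lies on the collar's top and the origin is 20 mm below the socket point, with 2 mm play.
- crown (a point): On the lid's axis, 50 mm above its underside: where to grip. The crown is a round ribbed grip 54 mm across, from 26 to 68 mm above the lid's underside.
- lug (a point): Middle of one of the lid's three equal lugs (the one on the lid's x axis; the others at 120 and 240 degrees; any lug fits any slot). Each is 10 degrees (7 mm) wide, reaches out to 80 mm across, 9 to 14 mm above the lid's underside. On top of the flange a white raised ridge, 2.5 mm high, 5 mm wide, running out from the crown, stands above each lug.
- switch_ring (a joint): Sprung ring hidden in the collar, pushed round by the lugs; rad, 0 at rest, grows clockwise (seen from above). The lid turns 6 degrees from the slots' middle, then the ring follows: value = clockwise turn - 0.1. Halfway (30 degrees, ridges at the dots) it reads 0.42; from 0.64 the lock's nose makes it stiff, past 0.85 it clicks. Return torque 0.06 N m at 0, 0.17 N m at 0.42.
- spice_jar: Bystander: glass spice jar with a dark cap, 44 mm across, 105 mm high, origin under its centre. Leave alone.
- salt_shaker: Bystander: glass salt shaker with a metal cap, 44 mm across, 90 mm high, origin under its centre. Leave alone.
- teaspoon: Bystander: steel teaspoon lying flat, 130 mm long along its x axis, 11 mm high, origin under its centre. Leave alone.
- egg_timer: Bystander: dome-shaped kitchen timer with a ridge grip, 63 mm across, 55 mm high, origin under its centre. Leave alone.

How it is judged:
On the way, in this order (a step that is already met when the one before it is completed fails the run):
1. the lid sits fully down in the collar, lugs through the slots, not yet twisted (z of lid in the frame of socket between -0.0225 and -0.0165 m and horizontal distance between lid and socket below 0.0045 m and angle between lid's own z axis and vertical below 0.07 rad and value of joint switch_ring below 0.12 rad), for 0.1 s.
2. the lid, seated, is twisted halfway to the lock against the spring and held there by the fingers (z of lid in the frame of socket between -0.0225 and -0.0165 m and horizontal distance between lid and socket below 0.0045 m and angle between lid's own z axis and vertical below 0.07 rad and value of joint switch_ring between 0.245 and 0.595 rad and contact force between the fingers and lid above 1 N), for 0.5 s.
At the end, for the whole second after the job is handed in: The gripper still holds the lid; the lid is fully down in the collar (within 3.5 mm of flush, centred within 4.5 mm, level within 4 degrees) and at rest, turned 20 to 40 degrees clockwise of the slots (switch ring 0.245 to 0.595 rad) (all of step 2 and velocity of joint switch_ring between -0.15 and 0.15 rad/s); the arm keeps its last pose, push and grip.
It fails at once if the lid is twisted on into the lock (ring over 0.85 rad) (value of joint switch_ring above 0.85 rad).
It fails at once if the spice jar is pushed from its place by more than 25 mm (distance of spice_jar from where it was at the start of the episode above 0.025 m).
It fails at once if the salt shaker is pushed from its place by more than 25 mm (distance of salt_shaker from where it was at the start of the episode above 0.025 m).
It fails at once if the teaspoon is pushed from its place by more than 25 mm (distance of teaspoon from where it was at the start of the episode above 0.025 m).
It fails at once if the egg timer is pushed from its place by more than 25 mm (distance of egg_timer from where it was at the start of the episode above 0.025 m).
It also fails if it takes over 45 s, if anything falls off the work surface, if the arm or the gripper's body presses on something with over 40 N, if the wrist force passes 120 N, or if a joint passes its speed limit or range.

## Working session

There is one attempt and no reset: what is moved stays moved. The work goes in short steps, Python scripts to look and compute and a tool call to move; the robot and the scene stay as the last step left them, time stands still between calls to the robot, and variables do not carry over. Pictures are saved under pics/ and viewed, at most 10 in all, crops included, and the job is handed in when it is done.

Besides the shell and the picture viewer there is one more tool, called after ">>>" as a command line: name --argument value ..., lists and objects as JSON in quotes. servo_tool: Moves the arm, as the interface text tells. Its arguments: {"type":"object","properties":{"commands":{"type":"array","items":{"type":"array"}},"gripper":{"type":"number"},"grip_force":{"type":"number"}},"required":["commands"]}

```bash
mkdir -p pics
python3 - <<'E'
from cell import bot
import cv2,pickle,numpy as np
d={}
for n in("scene","side","wrist"):
    c=bot.camera(n);d[n]=c
    cv2.imwrite(f"pics/{n}0.png",c["image"][...,::-1])
pickle.dump(d,open("c0.pkl","wb"))
s=bot.observe();print({k:np.round(v,3) for k,v in s.items()})
for n in d: print(n,d[n]["K"][0],(-d[n]["R"].T@d[n]["t"]).round(3))
E
```

```text
{'clock': np.float64(0.15), 'joint_pos': array([-1.183,  0.124,  1.651, -0.   ,  1.368, -0.083]), 'dq': array([-0.002, -0.001, -0.002,  0.001,  0.003, -0.002]), 'tau': array([  0.   , -41.819, -36.047,   0.078,   0.047,  -0.   ]), 'position': array([ 0.295, -0.579,  0.404]), 'eef_rot': array([-0.001,  0.972,  0.233, -0.   ]), 'contact_force': array([-0.146, -0.806,  0.444]), 'wrist_torque': array([ 0.045,  0.006, -0.051]), 'finger_force': np.float64(0.0), 'gripper_width': np.float64(0.095)}
scene [527.82774866   0.         318.67643104] [-0.095  0.529  0.958]
side [589.43216047   0.         315.11313672] [0.425 0.966 0.777]
wrist [347.16217338   0.         316.21743142] [ 0.363 -0.545  0.385]
```

View pics/scene0.png

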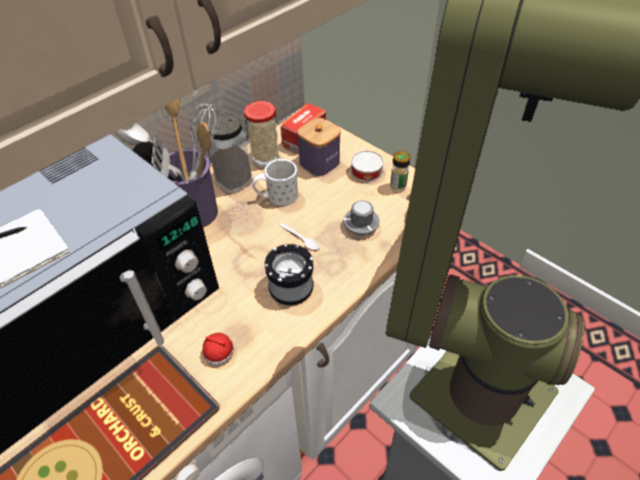

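View pics/side0.png

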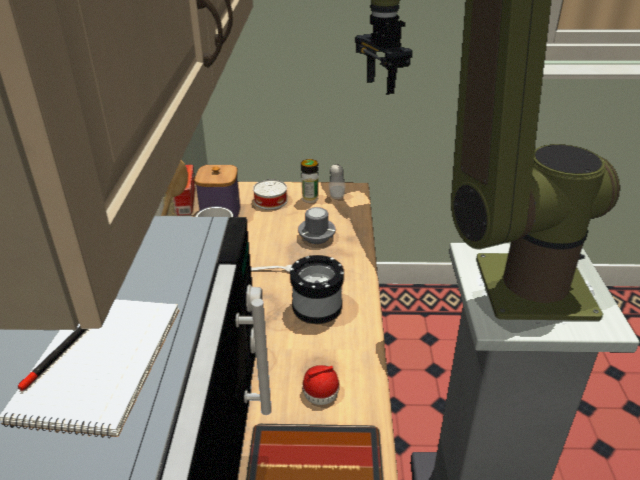

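The scene view shows the grinder collar at about (290,262) and the lid crown at (362,208). In the side view they are at (318,272) and (316,213). The jar is at (400,170), the spoon at (300,237) and the timer at (217,348). Next, an enlarged composite.

```bash
cat > h.py <<'E'
import numpy as np,cv2,pickle
def tri(views):  # [(cam,(u,v)),...]
    P=[c["K"]@np.c_[c["R"],c["t"]] for c,_ in views]
    A=np.vstack([np.r_[[u*p[2]-p[0]],[v*p[2]-p[1]]] for p,(_,(u,v)) in zip(P,views)])
    x=np.linalg.svd(A)[2][-1];return x[:3]/x[3]
def onz(c,uv,z):
    r=c["R"].T@np.linalg.solve(c["K"],[uv[0],uv[1],1.]);o=-c["R"].T@c["t"]
    return o+r*(z-o[2])/r[2]
def proj(c,X):
    q=c["K"]@(c["R"]@np.asarray(X)+c["t"]);return q[:2]/q[2]
def crop(im,cx,cy,s,w=400,h=300):
    M=np.float32([[s,0,w/2-s*cx],[0,s,h/2-s*cy]])
    return cv2.warpAffine(im,M,(w,h),flags=cv2.INTER_CUBIC)
E
python3 - <<'E'
from h import *
d=pickle.load(open("c0.pkl","rb"))
S,D=d["scene"],d["side"]
a=np.hstack([crop(S["image"],290,268,5),crop(S["image"],362,216,5)])
b=np.hstack([crop(D["image"],318,280,5),crop(D["image"],316,224,5)])
cv2.imwrite("pics/tile0.png",np.vstack([a,b])[...,::-1])
print(tri([(S,(290,262)),(D,(318,272))]),tri([(S,(362,208)),(D,(316.5,213))]))
print(tri([(S,(400,160)),(D,(309.5,163))]))
E
```

```text
[0.4503782  0.07040243 0.08641691] [ 0.45865085 -0.17499901  0.0650549 ]
[ 0.47803827 -0.33903184  0.10527216]
```

View pics/tile0.png

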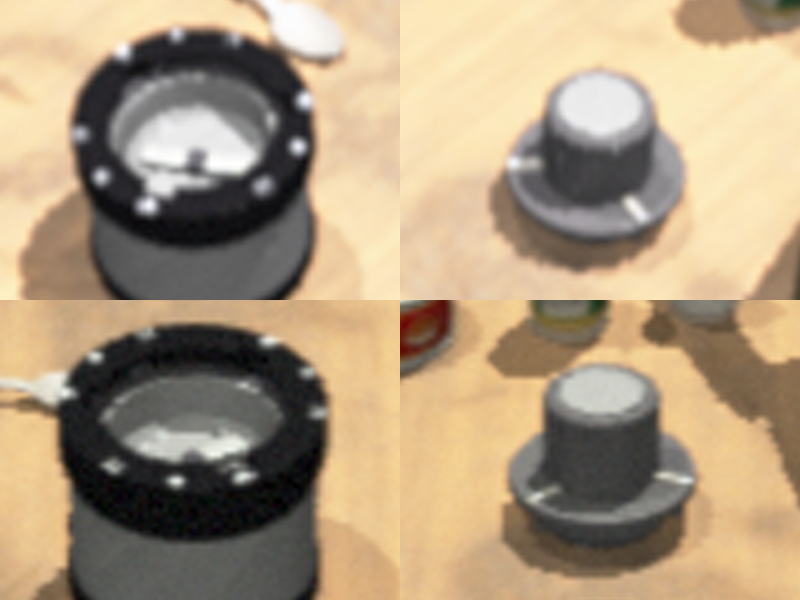

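View pics/wrist0.png

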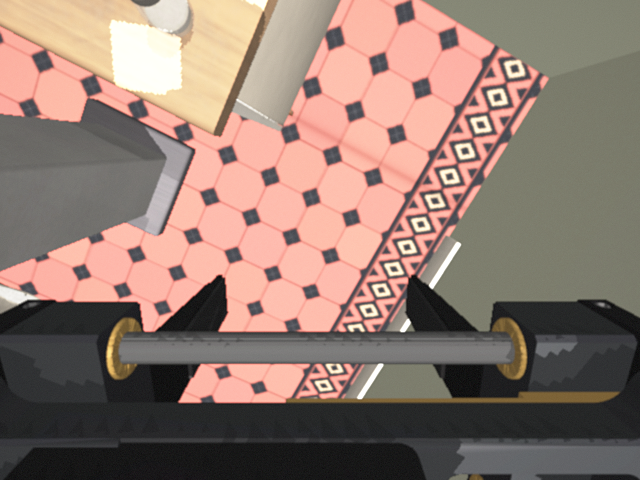

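The tile shows three collar mark groups, with the triangles at crop (123,50), (305,100) and (147,205) in the scene tile. Two lid ridges are visible at (511–540,163) and (627–645,197–220). The wrist camera looks off the counter for now.

Run:
```python
from h import *
d=pickle.load(open("c0.pkl","rb"));S,D,W=d["scene"],d["side"],d["wrist"]
m=[(123,50),(177,35),(235,40),(305,100),(298,147),(263,186),(147,205),(101,176),(82,133)]
p=np.array([onz(S,((u-200)/5+290,(v-150)/5+268),.092)[:2] for u,v in m])
def circ(p):
    s=np.linalg.lstsq(np.c_[2*p,np.ones(len(p))],(p**2).sum(1),rcond=None)[0];return s[:2],np.sqrt(s[2]+s[:2]@s[:2])
c,r=circ(p);print("grinder",c,r,np.degrees(np.arctan2(*(p-c).T[::-1])).round(1))
m=[(95,356),(146,334),(268,341),(307,372),(318,412),(243,476),(176,481),(114,466),(68,393)]
p=np.array([onz(D,((u-200)/5+318,(v-450)/5+280),.092)[:2] for u,v in m])
c,r=circ(p);print("grinder side",c,r,np.degrees(np.arctan2(*(p-c).T[::-1])).round(1))
f=lambda u,v:((u-600)/5+362,(v-150)/5+216)
g=lambda u,v:((u-600)/5+316,(v-450)/5+224)
top=tri([(S,f(600,98)),(D,g(602,388))]);print("lidtop",top)
for a in[(511,163),(540,163),(645,220),(627,197)]:
    q=onz(S,f(*a),.0285)-top;print(np.hypot(*q[:2]),np.degrees(np.arctan2(q[1],q[0])))
for a in[(527,500),(556,487),(692,482),(658,475)]:
    q=onz(D,g(*a),.0285)-top;print(np.hypot(*q[:2]),np.degrees(np.arctan2(q[1],q[0])))
print("jar",tri([(S,(400,160)),(D,(309.5,163))]),"salt",tri([(S,(400,160)),(D,(337,168))]))
print("handle",tri([(S,(128,277)),(D,(256,292))]), tri([(S,(155,343)),(D,(266,408))]))
print("mw corner",onz(S,(218,290),0.02),onz(D,(247,222),.25))
print("wristR",W["R"].round(3),"t off")
```

```text
grinder [0.4514964  0.07380494] 0.04796835215747328 [  -7.1  -36.2  -67.6 -125.2 -156.   173.8  113.5   83.3   52.7]
grinder side [0.45229103 0.07426553] 0.048217273208157795 [ -36.6  -65.9 -125.7 -155.7  173.4  113.9   84.    54.3   -5.9]
lidtop [ 0.45963623 -0.17625166  0.0692676 ]
0.04187332035926064 45.52474958717669
0.027783193236027966 46.96193439292866
0.04520348661775354 161.13854512703438
0.028223168737867066 161.52611320248255
0.046494019156375466 44.67094763416887
0.029829725501811642 47.173804652950146
0.04523033467960602 157.99147552303512
0.028635225635428075 156.68037695564175
jar [ 0.47803827 -0.33903184  0.10527216] salt [ 0.42202814 -0.26572362  0.14954675]
handle [0.5195971  0.36590409 0.27191537] [0.52098143 0.37435095 0.05581016]
mw corner [0.55287792 0.19734377 0.02      ] [0.56416607 0.15040308 0.25      ]
wristR [[ 0.454 -0.891 -0.002]
 [-0.858 -0.438  0.268]
 [-0.24  -0.119 -0.963]] t off
```

Grinder centre is (0.452, 0.074), with slots at about -6° mod 120. The lid is at (0.459, -0.176), with ridges at about 42° mod 120. Moving above the lid with +30° yaw.

>>> servo_tool --commands '[[[0.4,1,0],1],[[0.4,1,0],1],[[0.4,1,0],1],[[0.4,1,0],1],[[0.4,1,0],1]]' --gripper 1

```text
clock: 0.57
position: [0.345, -0.4531, 0.4043]
eef_rot: [-0.0, 0.878, 0.479, 0.0]
contact_force: [0.3, -0.6, 0.4]
gripper_width: 0.0949
finger_force: 0.0
```

>>> servo_tool --commands '[[[0.4,1,0],0],[[0.4,1,0],0],[[0.4,1,0],0],[[0.4,1,0],0],[[0.4,1,0],0]]'

```text
clock: 0.98
position: [0.395, -0.3279, 0.4044]
eef_rot: [-0.0, 0.879, 0.477, -0.0]
contact_force: [-0.1, -0.3, -0.2]
gripper_width: 0.095
finger_force: 0.0
```

>>> servo_tool --commands '[[[0.4,1,0],0],[[0.4,1,0],0],[[0.4,1,0],0],[[0.4,1,0],0],[[0.4,1,0],0]]'

```text
clock: 1.4
position: [0.4449, -0.2029, 0.4045]
eef_rot: [-0.0, 0.879, 0.477, -0.0]
contact_force: [0.7, 0.2, -0.1]
gripper_width: 0.0955
finger_force: 0.0
```

>>> servo_tool --commands '[[[0.2,1,0],0],[[0.2,0.1,0],0],[[0,0,0],0],[[0,0,0],0],[[0,0,0],0]]'

```text
clock: 1.82
position: [0.4546, -0.1775, 0.4046]
eef_rot: [-0.0, 0.879, 0.477, -0.0]
contact_force: [-0.4, 0.5, -0.1]
gripper_width: 0.0949
finger_force: 0.0
```

Run:
```python
from h import *
from cell import bot
c=bot.camera("wrist");s=bot.observe();pickle.dump((c,s),open("w1.pkl","wb"))
cv2.imwrite("pics/w1.png",c["image"][...,::-1])
print(s["clock"],s["position"],s["eef_rot"],s["joint_pos"].round(2),[proj(c,(.4596,-.176,z)) for z in(.026,.068)])
```

```text
1.8667 [ 0.45459456 -0.17764398  0.40463962] [-2.68266391e-05  8.79223381e-01  4.76409706e-01 -1.94180786e-04] [-0.48 -0.24  2.   -0.    1.38  0.1 ] [array([318.76373463, 217.71430461]), array([319.05802509, 226.49154909])]
```

View pics/w1.png

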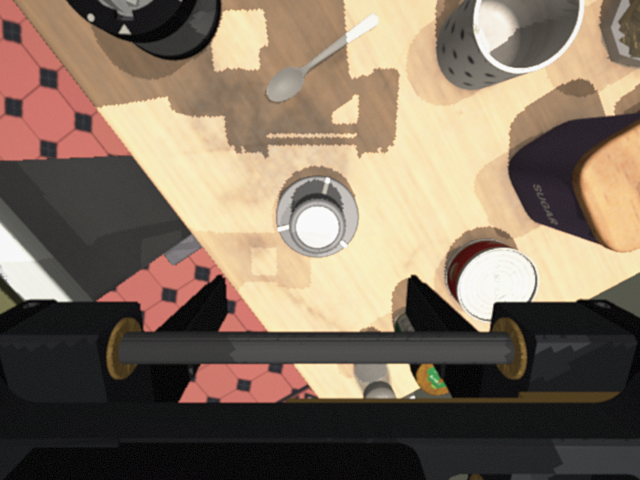

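The wrist view shows the lid at about (318,215), with ridges at (327,185), (282,228) and (345,243). The grinder collar is at the top left. Cropping for the lid's angle and centre.

Run:
```python
from h import *
c,s=pickle.load(open("w1.pkl","rb"))
cv2.imwrite("pics/w1c.png",crop(c["image"],317,217,6,600,600)[...,::-1])
```

```text
(no output)
```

View pics/w1c.png

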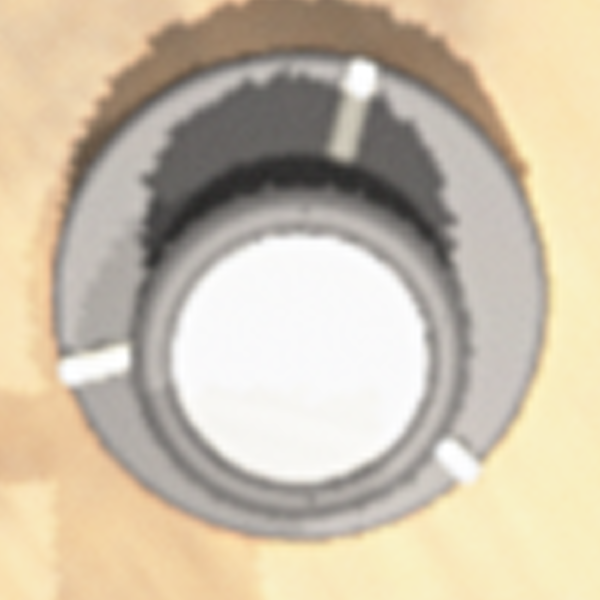

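Ridge outer ends are at crop (363,62), (60,371) and (476,475). The flange spans x 53–547 and y 50–540, and the crown top disc is centred at (302,358).

Run:
```python
from h import *
c,s=pickle.load(open("w1.pkl","rb"));d=pickle.load(open("c0.pkl","rb"))
f=lambda u,v:((u-300)/6+317,(v-300)/6+217)
p=np.array([onz(c,f(*a),.028)[:2] for a in[(363,62),(60,371),(476,475)]])
A=np.c_[2*p,np.ones(3)];cc=np.linalg.solve(A,(p**2).sum(1))[:2]
print("ridge circle",cc,np.hypot(*(p-cc).T),np.degrees(np.arctan2(*(p-cc).T[::-1])))
print("flange",[onz(c,f(*a),.026)[:2] for a in[(53,295),(547,295),(300,50),(300,540)]],"mean",np.mean([onz(c,f(*a),.026)[:2] for a in[(53,295),(547,295),(300,50),(300,540)]],0))
g=(302,358)
print("top",onz(c,f(*g),.068), tri([(c,f(*g)),(d["scene"],(362,205.6)),(d["side"],(316.4,211.6))]))
```

```text
ridge circle [ 0.45784677 -0.17520661] [0.04369148 0.04369148 0.04369148] [ 42.79868061 161.87458486 -76.9604041 ]
flange [array([ 0.42264868, -0.14997885]), array([ 0.49523737, -0.19721647]), array([ 0.48197979, -0.13816328]), array([ 0.43438623, -0.21138005])] mean [ 0.45856302 -0.17418466]
top [ 0.45815456 -0.17525978  0.068     ] [ 0.45921151 -0.17526466  0.07004136]
```

>>> servo_tool --commands '[[[0.14,0.1,-1],0],[[0,0,-1],0],[[0,0,-1],0],[[0,0,-1],0],[[0,0,-1],0]]'

```text
clock: 2.28
position: [0.4579, -0.1753, 0.2787]
eef_rot: [0.0, 0.879, 0.476, 0.0]
contact_force: [-0.3, -0.3, -0.2]
gripper_width: 0.0949
finger_force: 0.0
```

>>> servo_tool --commands '[[[0,0,-1],0],[[0,0,-0.8],0],[[0,0,-0.46],0],[[0,0,0],0],[[0,0,0],0]]'

```text
clock: 2.7
position: [0.4582, -0.1749, 0.2232]
eef_rot: [-0.0, 0.879, 0.477, -0.0]
contact_force: [-0.4, 0.2, 0.7]
gripper_width: 0.0949
finger_force: 0.0
```

>>> servo_tool --commands '[[[0,0,0],0],[[0,0,0],0],[[0,0,0],0],[[0,0,0],0],[[0,0,0],0]]' --gripper 0 --grip_force 35

```text
clock: 3.12
position: [0.4585, -0.1744, 0.224]
eef_rot: [0.001, 0.879, 0.477, 0.0]
contact_force: [-0.5, 0.9, 0.6]
gripper_width: 0.067
finger_force: 0.0
```

>>> servo_tool --commands '[[[0,0,0],0],[[0,0,0],0],[[0,0,0],0],[[0,0,0],0],[[0,0,0],0]]'

```text
clock: 3.53
position: [0.4583, -0.1743, 0.2234]
eef_rot: [-0.0, 0.879, 0.477, -0.0]
contact_force: [-0.4, 1.2, 1.9]
gripper_width: 0.0539
finger_force: 35.0
```

>>> servo_tool --commands '[[[0,0,0.5],0],[[0,0,1],0],[[0,0,1],0],[[0,0,1],0],[[0,0,1.0],0]]'

```text
clock: 3.95
position: [0.458, -0.1742, 0.3362]
eef_rot: [-0.0, 0.879, 0.477, -0.0]
contact_force: [0.3, 0.6, -1.1]
gripper_width: 0.0538
finger_force: 35.0
```

>>> servo_tool --commands '[[[0,1,0.5],-0.8],[[0,1,0],-0.8],[[0,1,0],-0.8],[[0,1,0],-0.8],[[0,1,0],-0.8]]'

```text
clock: 4.37
position: [0.4579, -0.0482, 0.3478]
eef_rot: [-0.0, 0.96, 0.282, -0.0]
contact_force: [0.1, -0.1, -1.7]
gripper_width: 0.0538
finger_force: 35.0
```

>>> servo_tool --commands '[[[-0.05,1,0],-0.8],[[-0.05,1,0],-0.8],[[-0.05,1,0],-0.8],[[-0.05,1,0],-0.8],[[-0.05,0.9,0],-0.95]]'

```text
clock: 4.78
position: [0.4516, 0.0746, 0.3477]
eef_rot: [-0.0, 0.998, 0.068, -0.0]
contact_force: [0.2, -0.2, -0.7]
gripper_width: 0.0535
finger_force: 35.0
```

>>> servo_tool --commands '[[[0,0,0],0],[[0,0,0],0],[[0,0,0],0],[[0,0,0],0],[[0,0,0],0]]'

```text
clock: 5.2
position: [0.4521, 0.0724, 0.3481]
eef_rot: [0.0, 0.998, 0.07, -0.0]
contact_force: [-0.3, 0.5, -1.2]
gripper_width: 0.0536
finger_force: 35.0
```

Run:
```python
from h import *
from cell import bot
d={n:bot.camera(n) for n in("scene","side","wrist")};s=bot.observe();pickle.dump((d,s),open("w2.pkl","wb"))
p=s["position"];print(s["clock"],p,s["eef_rot"],s["joint_pos"].round(2))
X=p-[0,0,.197]
t=[]
for n in d:
    u=proj(d[n],X if n!="wrist" else p-[0,0,.2]);print(n,u);k=5 if n!="wrist" else 4
    t.append((n,crop(d[n]["image"],u[0],u[1]+(10 if n!="wrist" else 0),k)))
    if n=="wrist":t.append((n,crop(d[n]["image"],320,240,.625)))
cv2.imwrite("pics/t2.png",np.vstack([np.hstack([t[0][1],t[1][1]]),np.hstack([t[2][1],t[3][1]])])[...,::-1])
```

```text
5.35 [0.45214966 0.0725909  0.3482527 ] [3.49998973e-05 9.97552995e-01 6.99143714e-02 3.17068122e-05] [ 0.04 -0.28  2.12 -0.    1.29  1.47]
scene [286.83014712 242.75229617]
side [316.39281718 244.44876294]
wrist [315.21101821 288.08047457]
```

View pics/t2.png

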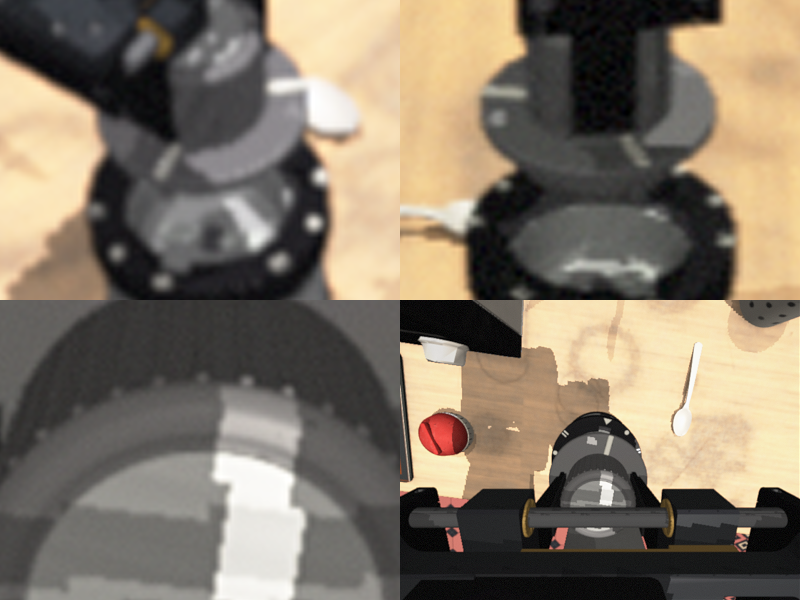

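The tiles show the lid hovering above the collar. In the scene tile the ridges run (182,148)–(155,177) and (268,87)–(308,87). In the side tile they run (525,93)–(484,93) and (622,137)–(646,165). The wrist view has ridge and triangle nearly in line at about (610,440). Enlarging the wrist view.

Run:
```python
from h import *
d,s=pickle.load(open("w2.pkl","rb"))
cv2.imwrite("pics/w2c.png",crop(d["wrist"]["image"],320,235,5,800,600)[...,::-1])
S,D=d["scene"],d["side"]
f=lambda u,v:((u-200)/5+286.83,(v-150)/5+252.75)
g=lambda u,v:((u-600)/5+316.39,(v-150)/5+254.45)
c=s["position"][:2]
for C,h,L in((S,f,[(182,148),(155,177),(268,87),(308,87)]),(D,g,[(525,93),(484,93),(622,137),(646,165)])):
    q=[onz(C,h(*a),.153)[:2] for a in L]
    for a,b in((0,1),(2,3)):
        e=q[b]-q[a];print("line dir",np.degrees(np.arctan2(e[1],e[0])),"outer r,ang about tcp",np.hypot(*(q[b]-c)),np.degrees(np.arctan2(*(q[b]-c)[::-1])))
```

```text
line dir 99.69194261954567 outer r,ang about tcp 0.04477033909826108 112.71869805567813
line dir -137.22404566067115 outer r,ang about tcp 0.0442278851180457 -130.0497912318416
line dir 0.7707331608604705 outer r,ang about tcp 0.043084034863238745 -1.920704501869958
line dir 117.62272532384029 outer r,ang about tcp 0.046274737573063815 112.295887210654
```

View pics/w2c.png

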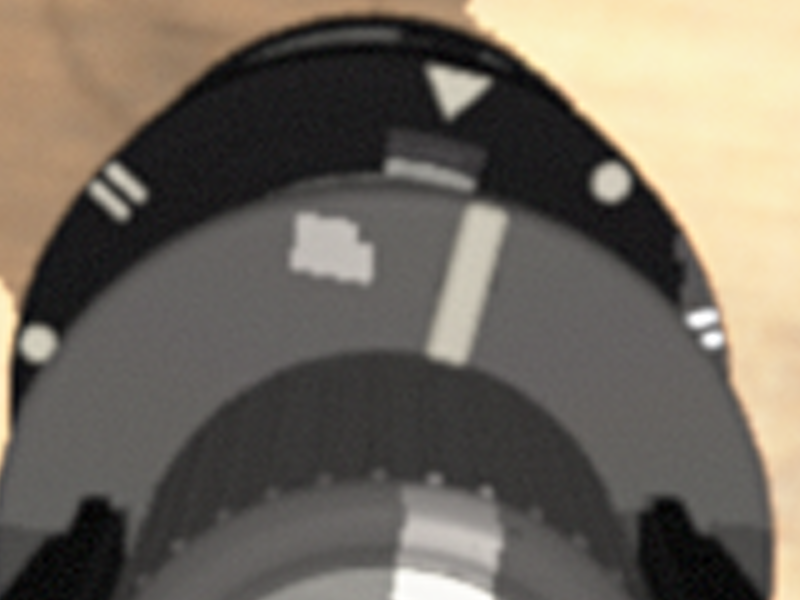

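Wrist crop readings: triangle (457,90), dots (611,183) and (38,343), bars (118,190) and (705,328), ridge (447,362)–(488,205), flange top edge about (385,173).

Run:
```python
from h import *
from scipy.optimize import least_squares
d,s=pickle.load(open("w2.pkl","rb"));c=d["wrist"];z0=s["position"][2]-.223
f=lambda u,v:((u-400)/5+320,(v-300)/5+235)
mk=[((457,90),0),((611,183),-30),((118,190),60),((38,343),90),((705,328),-60)]
p=np.array([onz(c,f(*m),.092)[:2] for m,_ in mk]);o=np.radians([a for _,a in mk])
r=least_squares(lambda x:(x[:2]+.048*np.c_[np.cos(x[2]+o),np.sin(x[2]+o)]-p).ravel(),[.452,.074,-.1])
print("grinder",r.x[:2],np.degrees(r.x[2]),(r.fun*1000).round(1))
a,b=[onz(c,f(*m),z0+.0285)[:2] for m in[(447,362),(488,205)]]
e=b-a;th=np.arctan2(e[1],e[0]);print("ridge dir",np.degrees(th),"len",np.hypot(*e))
print("lid centre by r=.0437 back from tip",b-.0437*e/np.hypot(*e),"tcp",s["position"])
print("flange", [onz(c,f(*m),z0+.026)[:2].round(4) for m in[(385,173),(3,500),(774,520)]])
```

```text
grinder [0.45104841 0.07322122] -5.726773914635913 [-0.5  0.2  0.4 -0.   0.  -0.5  0.2 -0.7 -0.2  1. ]
ridge dir -5.5022231768666385 len 0.01725594703927848
lid centre by r=.0437 back from tip [0.45198178 0.07123658] tcp [0.45214966 0.0725909  0.3482527 ]
flange [array([0.4969, 0.0779]), array([0.4553, 0.1142]), array([0.4648, 0.0304])]
```

>>> servo_tool --commands '[[[-0.03,0.06,-0.4],-0.03],[[0,0,-0.4],0],[[0,0,-0.4],0],[[0,0,-0.2],0],[[0,0,0],0]]'

```text
clock: 5.77
position: [0.4505, 0.0747, 0.3106]
eef_rot: [-0.0, 0.998, 0.069, -0.002]
contact_force: [-0.3, -0.1, -0.7]
gripper_width: 0.0534
finger_force: 35.0
```

>>> servo_tool --commands '[[[0,0,-0.1],0],[[0,0,-0.1],0],[[0,0,-0.1],0],[[0,0,-0.1],0],[[0,0,-0.1],0]]'

```text
clock: 6.18
position: [0.4514, 0.0747, 0.3008]
eef_rot: [0.0, 0.998, 0.069, 0.0]
contact_force: [0.8, -0.4, -1.1]
gripper_width: 0.0537
finger_force: 35.0
```

>>> servo_tool --commands '[[[0,0,-0.08],0],[[0,0,-0.08],0],[[0,0,-0.06],0],[[0,0,0],0],[[0,0,0],0]]'

```text
clock: 6.6
position: [0.4514, 0.0747, 0.2954]
eef_rot: [0.0, 0.998, 0.069, 0.0]
contact_force: [-0.6, 0.7, -0.1]
gripper_width: 0.0536
finger_force: 35.0
```

>>> servo_tool --commands '[[[0,0,-0.04],0],[[0,0,-0.04],0],[[0,0,0],0],[[0,0,0],0],[[0,0,0],0]]'

```text
clock: 7.02
position: [0.4516, 0.0747, 0.2954]
eef_rot: [0.0, 0.998, 0.069, -0.0]
contact_force: [-7.2, -1.0, 11.5]
gripper_width: 0.0535
finger_force: 35.0
```

>>> servo_tool --commands '[[[-0.03,0,0],0],[[0,0,0],0],[[0,0,0],0],[[0,0,0],0],[[0,0,0],0]]'

```text
clock: 7.43
position: [0.4512, 0.0747, 0.2954]
eef_rot: [0.0, 0.998, 0.069, 0.001]
contact_force: [-3.2, -1.3, 9.0]
gripper_width: 0.0536
finger_force: 35.0
```

Run:
```python
from h import *
from cell import bot
s=bot.observe();print(s["wrist_torque"],s["contact_force"],s["position"],s["joint_pos"].round(2))
```

```text
[-0.02619766  0.72994263  0.05116316] [-3.23549145 -1.29226631  8.96492966] [0.45115842 0.07473598 0.29539872] [ 0.05 -0.22  2.17 -0.    1.19  1.48]
```

Seated on the collar with about 9 N of push and almost no twist torque. Twisting clockwise.

>>> servo_tool --commands '[[[0,0,0],0],[[0,0,0],-0.5],[[0,0,0],-0.5],[[0,0,0],-0.5],[[0,0,0],-0.5]]' --grip_force 50

```text
clock: 7.85
position: [0.4513, 0.0747, 0.2954]
eef_rot: [0.0, 0.999, -0.037, 0.001]
contact_force: [-2.4, -0.9, 7.8]
gripper_width: 0.0535
finger_force: 50.0
```

>>> servo_tool --commands '[[[0,0,0],-0.5],[[0,0,0],-0.5],[[0,0,0],-0.5],[[0,0,0],-0.5],[[0,0,0],-0.5]]'

```text
clock: 8.27
position: [0.4513, 0.0745, 0.2954]
eef_rot: [0.0, 0.986, -0.167, 0.001]
contact_force: [-2.4, -2.6, 8.4]
gripper_width: 0.0536
finger_force: 50.0
```

>>> servo_tool --commands '[[[0,0,0],-0.5],[[0,0,0],0],[[0,0,0],0],[[0,0,0],0],[[0,0,0],0]]'

```text
clock: 8.68
position: [0.4514, 0.0744, 0.2954]
eef_rot: [0.0, 0.981, -0.192, 0.001]
contact_force: [-2.3, -1.8, 7.3]
gripper_width: 0.0538
finger_force: 50.0
```

Run:
```python
from h import *
from cell import bot
d={n:bot.camera(n) for n in("scene","side","wrist")};s=bot.observe();pickle.dump((d,s),open("w3.pkl","wb"))
p=s["position"];print(s["clock"],p,s["eef_rot"],s["wrist_torque"],s["contact_force"],s["dq"].round(3))
X=(.4515,.074,.1)
t=[crop(d[n]["image"],*proj(d[n],X),5) for n in("scene","side")]
w=d["wrist"]["image"];t+=[crop(w,320,225,2.5),crop(w,320,240,.625)]
cv2.imwrite("pics/t3.png",np.vstack([np.hstack(t[:2]),np.hstack(t[2:])])[...,::-1])
```

```text
8.8333 [0.45136749 0.07440939 0.29540825] [ 3.80190477e-04  9.81477669e-01 -1.91570697e-01  1.45223392e-03] [-0.27203978  0.4760615   0.082794  ] [-1.6415254  -2.50654374  7.69209418] [-0.001 -0.003  0.001  0.001  0.001  0.   ]
```

View pics/t3.png

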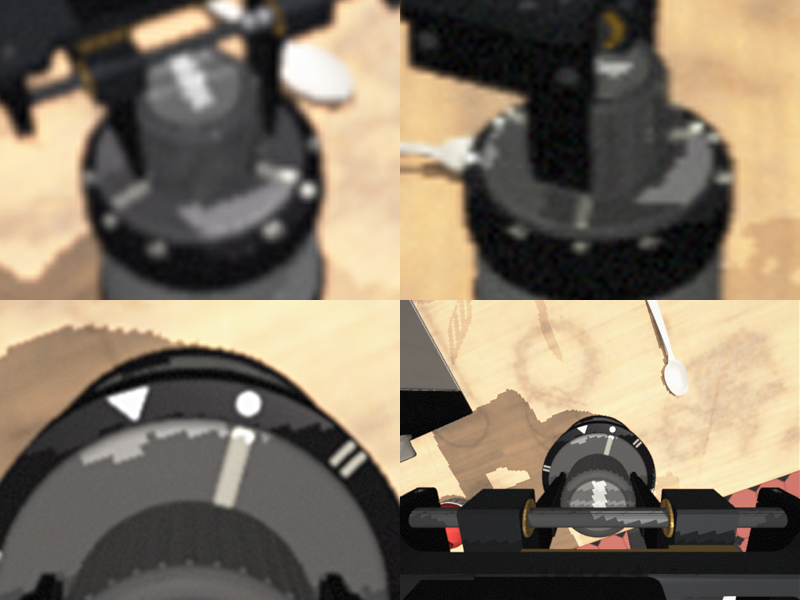

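The wrist tile shows the ridge outer end (243,430) right at the dot (248,404), with the flange flat on the collar. Holding a little longer, then handing in.

>>> servo_tool --commands '[[[0,0,0],0],[[0,0,0],0],[[0,0,0],0],[[0,0,0],0],[[0,0,0],0]]'

```text
clock: 9.25
position: [0.4514, 0.0744, 0.2954]
eef_rot: [0.0, 0.981, -0.192, 0.001]
contact_force: [-1.9, -3.1, 8.0]
gripper_width: 0.0535
finger_force: 50.0
```

>>> servo_tool --commands '[[[0,0,0],0],[[0,0,0],0],[[0,0,0],0],[[0,0,0],0],[[0,0,0],0]]'

```text
clock: 9.67
position: [0.4514, 0.0744, 0.2954]
eef_rot: [0.0, 0.981, -0.192, 0.001]
contact_force: [-1.5, -2.4, 8.2]
gripper_width: 0.0531
finger_force: 50.0
```

```bash
python3 -c "
from cell import bot
print(bot.sign_off())"
```

```text
the job is handed in; nothing more can be done
None
```

The lid is seated flat in the collar, twisted 30° clockwise so its ridges stand at the dots, and still held there by the gripper; the job was handed in at 9.7 s, and sign-off returned no verdict.

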